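# Put the loaded kit tray back into its rack

## Task

Put the sanding kit away. A loose rod standing in the guide at the mouth of the low metal rack bars the way: pull it out and stand it, knob up, in the cream-coloured open cup, then slide the loaded tray along the bench into the rack, right home against the back stop. Keep the sanding block and the clamp in the tray, and do not shift the other things on the bench or knock the cup over.

Things in the scene. Friction and masses are not known exactly. Their poses are not given: they have to be found in the camera images.
- rack: Low aluminium rack fixed to the bench, 110 deep (x) x 128 wide (y) x 56 mm high. Origin: centre of its underside; +x points into it, open mouth at x = -55 mm. Bay 116 mm wide, 50 high, no floor (the tray slides on the bench). 34 mm high lead-in cheeks flare out to x = -72, y = +-72 mm. With the tray home, the tray's origin is at rack x = -1, y = 0 mm, axes parallel.
- rod: Loose steel rod, 148 mm long, 60 g, upright in the rack's guide hole, barring the mouth. 8 mm shaft; 20 mm collar 60 to 65 mm above the foot, resting on the guide (foot 4 mm over the bench); black knob 18 mm thick from 120 to 148 mm. Origin at the foot, z towards the knob. It is free once lifted 65 mm.
- rod_knob (a point): Middle of the rod's knob, 134 mm above its foot: where to grip the rod from above.
- tray: Loose dark steel tray, 100 long (x) x 110 wide (y) x 20 mm high, walls and floor 4 mm, 0.35 kg, on the bench, holding the sanding block and clamp. Origin: centre of its underside; +x end goes into the rack first. At its -x end a 14 mm wide stem carries an upright rubber grip: 14 mm thick (y), x from -111 to -79 mm, top 42 mm above the bench.
- tray_grip (a point): Point to grip on the tray's upright grip, 95 mm behind the tray's centre (tray x = -95, y = 0) and 28 mm above the bench; pinch it across the tray's y.
- cup: Loose open printed cup of cream colour, 76 x 68 x 104 mm high, hollow, inside about 46 mm across, floor 4 mm thick, 80 g, standing upright on the thin mat beyond the rack. Origin: centre of its underside, z up.
- sanding_block: Wooden sanding block, 38 x 68 x 25 mm, lying in the tray. Origin: centre of its underside.
- spring_clamp: Small spring clamp, 34 x 89 x 14 mm, lying in the tray. Origin: centre of its underside.
- jar: Bystander: screw-top jar, 55 mm across, 54 mm high. Origin: centre of its underside. Leave it where it is.
- black_body: Bystander: black printed hollow body, 75 x 69 x 109 mm high. Origin: centre of its underside. Leave it where it is.
- rack_back (a point): Middle of the face of the rack's back stop, rack x = +49 mm, 20 mm above the bench; the tray's +x wall ends against it.
- rack_guide (a point): Centre of the upright 12 mm hole's upper mouth, 64 mm above the bench, in the dark guide block (26 x 34 mm, z 44 to 64 mm) that stands out over the middle of the rack's mouth (rack x = -68, y = 0 mm).

How it is judged:
On the way, in this order (a step that is already met when the one before it is completed fails the run):
1. the rod stands in the cup, knob up (horizontal distance between rod and cup below 0.032 m and z of rod in the frame of cup between -0.01 and 0.02 m and angle between cup's own z axis and vertical below 0.15 rad and z of rod_knob in the frame of cup above 0.1 m), for 0.2 s.
2. the tray is fully home in the rack (x of tray in the frame of rack between -0.006 and 0.004 m and y of tray in the frame of rack between -0.006 and 0.006 m and z of tray in the frame of rack between -0.004 and 0.005 m and angle between the x axis of tray and the x axis of rack, either way round below 0.07 rad), for 0.2 s.
At the end, for the whole second after the job is handed in: Rod knob up in the upright cup, foot within 32 mm of the cup's centre and 20 mm of its underside; tray on the bench in the rack, within 5 mm of the back stop, 6 mm of the middle and 0.07 rad of straight, block and clamp lying in it; all released and at rest (all of step 1 and all of step 2 and x of sanding_block in the frame of tray between -0.05 and 0.05 m and y of sanding_block in the frame of tray between -0.055 and 0.055 m and z of sanding_block in the frame of tray between -0.005 and 0.022 m and x of spring_clamp in the frame of tray between -0.05 and 0.05 m and y of spring_clamp in the frame of tray between -0.055 and 0.055 m and z of spring_clamp in the frame of tray between -0.005 and 0.03 m and linear speed of each of tray, rod, cup, sanding_block, spring_clamp below 0.02 m/s); the robot touches nothing.
It fails at once if the cup is knocked over (angle between cup's own z axis and vertical above 0.6 rad).
It fails at once if the jar or the black body is shifted by more than 30 mm (distance of any of jar, black_body from where it was at the start of the episode above 0.03 m).
It fails at once if the sanding block or the clamp leaves the tray (distance between any of sanding_block, spring_clamp and tray above 0.09 m).
It also fails if it takes over 67 s, if anything falls off the work surface, if the arm or the gripper's body presses on something with over 40 N, if the wrist force passes 120 N, or if a joint passes its speed limit or range.

## Robot

A 6-joint arm with a two-finger parallel gripper is mounted at the origin on a cart in front of the work surface, level with it; the furniture and walls round the work are solid. World frame = base frame: x ahead of the robot, y to its left, z up, the work surface at z = 0. Lengths are in m, angles in rad, forces in N, time in s.
With the tool pointing down it reaches from about 0.25 to 0.775 m from the base axis. Payload 4 kg.
Tool frame: the origin (TCP) lies between the finger pads; the fingertips stand 11 mm ahead of it and the grasp point (between the pads) lies 8 mm behind it (robot.tip_extent is the z of the fingertips in the tool frame, in m); z points along the fingers, y is the line along which they close (so a half turn about z gives the same grasp; the last joint's range is limited). The gripper opens to 94 mm and grips with 3 to 60 N. Pads are 16 mm wide; open, the fingers measure 119 mm over their backs; the gripper's body (75 mm by 177 mm) begins 78 mm behind the grasp point.
Start: joints at [-1.369, 0.087, 1.371, -0, 1.684, -0.103], TCP at [0.165, -0.525, 0.192] pointing down, gripper open.
Joint ranges: [-3.1, 3.1], [-0.76, 2.03], [0.27, 2.55], [-1.08, 4.22], [0.17, 2.65], [-2.57, 2.57]. Speed limits (rad/s): [2.79, 2.79, 3.14, 3.14, 3.14, 3.14].

## Interface

Orientations are given as [roll, pitch, yaw] about the fixed x, y, z axes, in that order (R = Rz(yaw) Ry(pitch) Rx(roll)).
In Python, from bench import robot, imaging gives the robot as it stands.
- The arm moves only by the shell command python3 -m pendant 'ROWS'. ROWS is JSON, a list of rows, each a list of 7 numbers: the shift along the world's x, y, z in cm, then the turn, a rotation vector about the world's x, y, z in degrees, then the opening, from 0 (shut) to 1 (fully open). In form: [[dx, dy, dz, ax, ay, az, jaw], ...]. A call has 1 to 8 rows; each row shifts and turns the commanded pose from where the row before left it; what a row does not reach is not made up. A row lasts 1/10 s, in which the tool goes at most 50 mm and 8.59 degrees, less where a joint would pass 70% of its speed; a pose out of reach is approached as far as the arm can. A call is refused whole if a number of a shift passes 5 or a number of a turn 8.59, either way. A call with a gripper value outside its range is refused whole. The fingers move at their own pace and stop on an object; the grip force is fixed at half the most. Time passes only in rows, so rows that do not move let the fingers close. It gives the time, the measured TCP pose, the force, the opening and the grip force at its end, in the units of the state.
- robot.get_obs(): the state, without advancing time (a new reading comes with each control period).
- imaging.snapshot(name): name is "scene" or "top" or "wrist"; returns the picture (420x560x3 uint8, red, green, blue); there is no depth.
- imaging.camera_params(name): a dict with "camera_matrix" (3x3 intrinsics, pixels), "k1" (the pictures are not rectified: a ray, as slopes to the right and down, at radius r is drawn at 1 + k1 r^2 times it, then the intrinsics apply), "R" (3x3) and "t" (3): a world point X has camera coordinates R X + t. Camera axes: x right, y down, z forward; pixel columns grow to the right and rows downward; lengths in m; the calibration is good to about 2 mm. A picture is of the moment at which its call begins: read the wrist's pose just before it. camera_params takes no time and is no camera call; for the wrist camera it gives the pose at the moment of the call.
- robot.close_job(): hands the job in; it is judged then, once.
The state is a dict: "time": time; "joint_positions": joint angles; "qvel": joint speeds; "joint_torque": joint torques, N m; "tool_pos": TCP position; "ee_rot": TCP orientation; "wrist_force": force on the tool from outside, world axes, zero at the start; "wrist_torque": the same for the moment, N m; "width": finger opening in m; "finger_force": force on a finger pad.
Only numpy, scipy, OpenCV 4.12 (cv2) and the standard library are available. Lean on these libraries where they do the work, as an engineer would, in place of code of your own. Each camera call takes 0.05 s, during which the arm holds its last target. There are 200 camera calls.

## Working session

There is one attempt and no reset: what is moved stays moved. The work goes in short steps, Python scripts to look and compute and a shell command to move; the robot and the scene stay as the last step left them, time stands still between calls to the robot, and variables do not carry over. Pictures are saved under pics/ and viewed, at most 12 in all, crops included, and the job is handed in when it is done.

```bash
mkdir -p pics
cat > h.py <<'E'
import numpy as np, cv2
from bench import robot, imaging
def snap(n,f):
    im=imaging.snapshot(n); cv2.imwrite('pics/'+f,im[:,:,::-1]); return im
def ray(n,uv,P=None):
    P=P or imaging.camera_params(n); K=np.array(P['camera_matrix']);k=P['k1'];R=np.array(P['R']);t=np.array(P['t'])
    d=np.linalg.solve(K,[uv[0],uv[1],1])[:2]; s=d.copy()
    for _ in range(30): s=d/(1+k*(s@s))
    return -R.T@t, R.T@np.array([s[0],s[1],1])
def at(n,uv,z,P=None):
    c,d=ray(n,uv,P); return c+d*(z-c[2])/d[2]
def pix(n,X,P=None):
    P=P or imaging.camera_params(n); K=np.array(P['camera_matrix']);c=np.array(P['R'])@np.array(X)+np.array(P['t'])
    s=c[:2]/c[2]; s=s*(1+P['k1']*(s@s)); return (K@[s[0],s[1],1])[:2]
def tri(*obs):
    A=np.zeros((3,3));b=np.zeros(3)
    for n,uv in obs:
        c,d=ray(n,uv); d/=np.linalg.norm(d); M=np.eye(3)-np.outer(d,d); A+=M;b+=M@c
    return np.linalg.solve(A,b)
E
python3 - <<'E'
from h import *
snap('scene','s0.png');snap('top','t0.png')
for n in('scene','top'):
    P=imaging.camera_params(n);print(n,-np.array(P['R']).T@np.array(P['t']))
o=robot.get_obs();print(o['time'],o['tool_pos'],o['ee_rot'],o['width'])
E
```

```text
scene [0.05939217 0.78313341 0.48381434]
top [0.38358204 0.10798089 1.31179765]
0.1 [ 0.16496295 -0.52415819  0.1910405 ] [-3.13968412e+00 -2.27909850e-04  3.04769734e-01] 0.09353904318512098
```

View pics/s0.png

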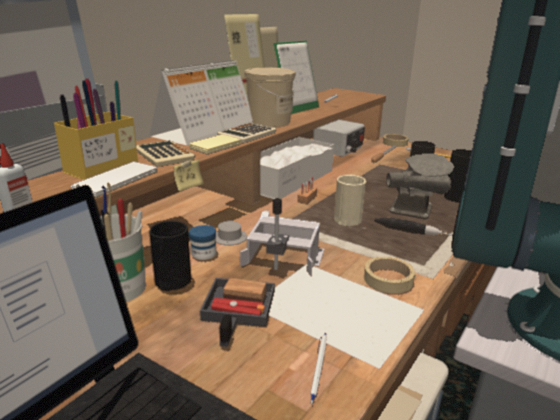

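View pics/t0.png

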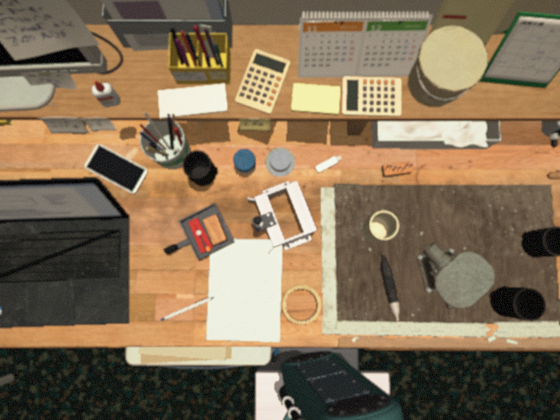

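The scene picture shows the tray at about (238,300), the rack with its rod at (280,240) and the cup at (350,200). In the top picture they are at about (205,232), (285,215) and (384,225). I'll zoom in.

Run:
```python
from h import *
a=cv2.imread('pics/t0.png')[170:270,155:325];cv2.imwrite('pics/t0c.png',cv2.resize(a,None,fx=4.7,fy=4.7,interpolation=cv2.INTER_CUBIC))
b=cv2.imread('pics/s0.png')[165:345,190:390];cv2.imwrite('pics/s0c.png',cv2.resize(b,None,fx=3.3,fy=3.3,interpolation=cv2.INTER_CUBIC))
```

```text
(no output)
```

View pics/t0c.png

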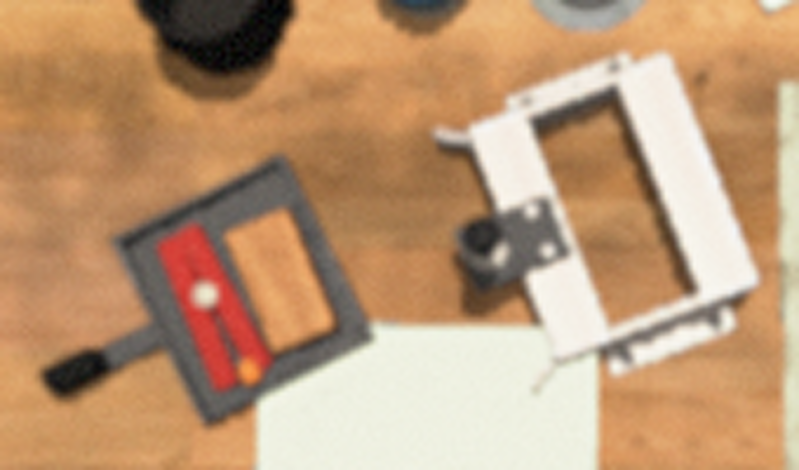

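View pics/s0c.png

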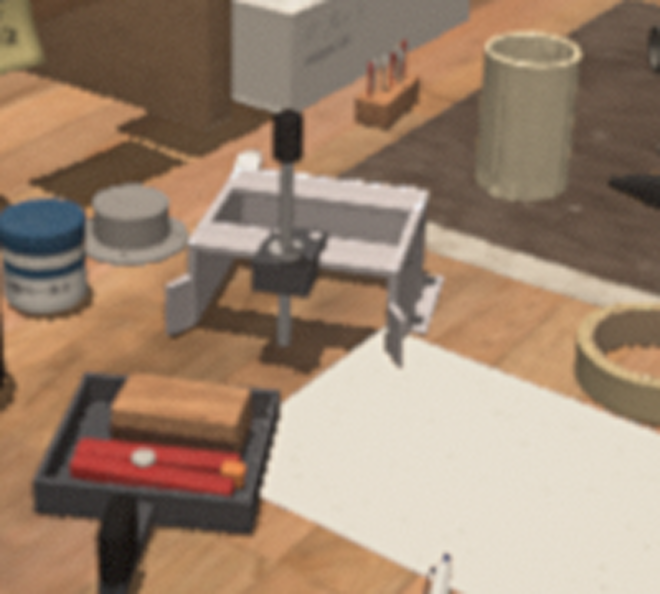

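The top crop shows the rod knob at (483,238), tray corners at (113,243), (280,155), (372,332) and (212,424), and rack roof corners at (470,125), (668,55), (757,283) and (558,362). The tray grip runs from (45,383) to (105,362).

Run:
```python
from h import *
from scipy.optimize import least_squares
T=lambda c:(155+(c[0]+.5)/4.7-.5,170+(c[1]+.5)/4.7-.5)
S=lambda c:(190+(c[0]+.5)/3.3-.5,165+(c[1]+.5)/3.3-.5)
def rect(cs,z,l,w):
    W=np.array([at('top',T(c),z)[:2] for c in cs]); M=np.array([[-l,w],[l,w],[l,-w],[-l,-w]])/2
    f=lambda p:((M@np.array([[np.cos(p[2]),np.sin(p[2])],[-np.sin(p[2]),np.cos(p[2])]])+p[:2])-W).ravel()
    d=W.mean(0); a=np.arctan2(*(W[1]-W[0])[::-1]); r=least_squares(f,[*d,a]); print(r.x,np.degrees(r.x[2]),'res mm',(r.fun*1000).round(1)); return r.x
print('rack');k=rect([(470,125),(668,55),(757,283),(558,362)],.056,.110,.128)
print('tray');t=rect([(113,243),(280,155),(372,332),(212,424)],.02,.1,.11)
L=lambda p,x,y:p[:2]+[x*np.cos(p[2])-y*np.sin(p[2]),x*np.sin(p[2])+y*np.cos(p[2])]
print('guide from rack',L(k,-.068,0)); print('grip from tray',L(t,-.095,0))
print('grip top mid',at('top',T((75,373)),.042))
print('knob top',at('top',T((483,238)),.152),'tri knob top',tri(('top',T((483,238))),('scene',S((288,118)))))
print('home tray', L(k,-.001,0),'grip',L(k,-.096,0))
print('cup rim top est',at('top',(384,225),.104), 'scene rim centre',at('scene',S((531,48)),.104))
print('tray in rack axes',np.array([[np.cos(k[2]),np.sin(k[2])],[-np.sin(k[2]),np.cos(k[2])]])@(t[:2]-k[:2]))
```

```text
rack
[ 0.52648822  0.09029876 -1.20710812] -69.16220048768996 res mm [-0.9  0.9  1.6 -0.6 -0.9 -1.2  0.2  0.9]
tray
[ 0.48663511  0.28210002 -1.06174084] -60.83326906732272 res mm [ 0.4  1.4  2.4  0.4 -0.9 -3.5 -1.8  1.7]
guide from rack [0.50229901 0.15385096]
grip from tray [0.4403366  0.36505451]
grip top mid [0.44115445 0.36446716 0.042     ]
knob top [0.49996073 0.15272513 0.152     ] tri knob top [0.50056499 0.15306596 0.15034702]
home tray [0.52613249 0.09123335] grip [0.49233875 0.18001951]
cup rim top est [ 0.49489271 -0.13569053  0.104     ] scene rim centre [ 0.49903743 -0.14170752  0.104     ]
tray in rack axes [-0.19343246  0.03098188]
```

```bash
python3 -m pendant '[[0,0,3,0,0,0,1],[0,1,3,0,0,0,1],[2,4,1,0,0,0,1],[2,4,0,0,0,0,1],[2,4,0,0,0,0,1],[2,4,0,0,0,0,1],[2,4,0,0,0,0,1],[2,4,0,0,0,0,1]]'
python3 -m pendant '[[2,4,0,0,0,0,1],[2,4,0,0,0,0,1],[2,4,0,0,0,0,1],[2,4,0,0,0,0,1],[2,4,0,0,0,0,1],[2,4,0,0,0,0,1],[2,4,0,0,0,0,1],[2,4,0,0,0,0,1]]'
python3 - <<'E'
from h import *
a=cv2.imread('pics/t0.png')[200:250,350:420];b=cv2.imread('pics/s0.png')[165:235,320:385]
cv2.imwrite('pics/c0.png',np.hstack([cv2.resize(a,(420,300),interpolation=3),cv2.resize(b,(325,350),interpolation=3)[:300]]))
E
```

```text
time: 0.9
tool_pos: [0.2853, -0.2729, 0.2617]
ee_rot: [-3.141, -0.0, 0.304]
wrist_force: [0.9, -0.0, -0.0]
width: 0.094
finger_force: 0.0
time: 1.7
tool_pos: [0.4453, 0.0473, 0.2617]
ee_rot: [3.141, 0.0, 0.305]
wrist_force: [0.7, -1.1, -0.5]
width: 0.0942
finger_force: 0.0
```

View pics/c0.png

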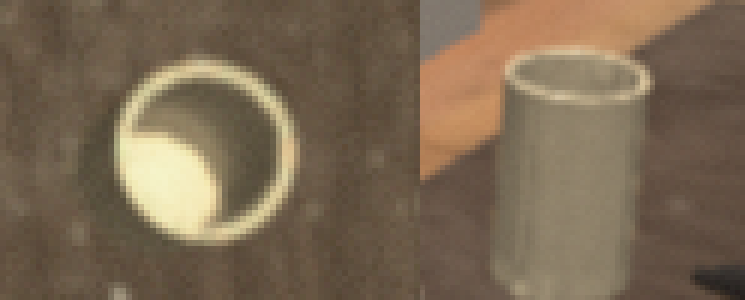

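Cup rim: centre at crop pixel (207,151) in the top view, which is picture pixel (384,225), and at about (351,180) in the scene view. The inside is empty.

```bash
python3 - <<'E'
from h import *
a=(350+207.5/6-.5,200+151.5/6-.5);b=(320+157.5/5-.5,165+75.5/5-.5)
print(at('top',a,.105),at('scene',b,.105),tri(('top',a),('scene',b)))
E
python3 -m pendant '[[2,3.5,0,0,0,0,1],[2,3.5,0,0,0,0,1],[1.6,3.6,0,0,0,0,1],[0,0,-4,0,0,0,1],[0,0,-4,0,0,0,1],[0,0,-4,0,0,0,1],[0,0,-1.2,0,0,0,1],[0,0,0,0,0,0,1]]'
python3 - <<'E'
from h import *
snap('wrist','w1.png')
for z in(.124,.138,.152): print(pix('wrist',[.501,.1533,z]))
E
```

```text
[ 0.49537541 -0.13569306  0.105     ] [ 0.49584374 -0.13753494  0.105     ] [ 0.49513939 -0.13561972  0.10575497]
time: 2.5
tool_pos: [0.4993, 0.151, 0.1276]
ee_rot: [-3.141, 0.006, 0.305]
wrist_force: [1.0, -0.3, 0.8]
width: 0.0941
finger_force: 0.0
[275.65909374 236.53902343]
[275.49805572 244.04230465]
[275.31345559 252.64460394]
```

View pics/w1.png

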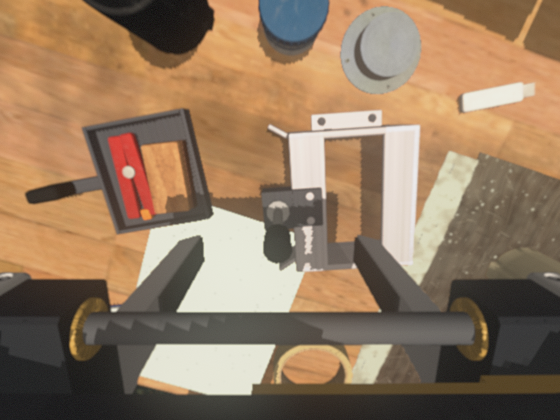

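The knob sits centred between the open fingers at (277,245), as predicted. I'll close and lift.

```bash
python3 -m pendant '[[0.2,0.2,0.2,0,0,0,1],[0,0,0,0,0,0,0],[0,0,0,0,0,0,0],[0,0,0,0,0,0,0],[0,0,0,0,0,0,0],[0,0,0,0,0,0,0],[0,0,0,0,0,0,0],[0,0,0,0,0,0,0]]'
python3 -m pendant '[[0,0,1,0,0,0,0],[0,0,2,0,0,0,0],[0,0,2,0,0,0,0],[0,0,2,0,0,0,0],[0,0,2,0,0,0,0],[0,0,2,0,0,0,0],[0,0,2,0,0,0,0],[0,0,0.5,0,0,0,0]]'
```

```text
time: 3.35
tool_pos: [0.503, 0.1533, 0.132]
ee_rot: [3.142, 0.0, 0.305]
wrist_force: [0.4, 0.0, -0.5]
width: 0.0415
finger_force: 0.0
time: 4.15
tool_pos: [0.5042, 0.1535, 0.2708]
ee_rot: [3.141, -0.006, 0.305]
wrist_force: [0.3, -0.3, 0.9]
width: 0.0005
finger_force: 0.0
```

I lifted before the fingers had closed, so they missed the knob. I'll reopen and look.

```bash
python3 -m pendant '[[-0.2,0,0,0,0,0,1],[0,0,0,0,0,0,1],[0,0,0,0,0,0,1],[0,0,0,0,0,0,1],[0,0,0,0,0,0,1],[0,0,0,0,0,0,1],[0,0,0,0,0,0,1],[0,0,0,0,0,0,1]]'
python3 - <<'E'
from h import *
w=snap('wrist','w2.png');s=snap('scene','s2.png')
for z in(.004,.152): print(pix('wrist',[.501,.1533,z]),pix('scene',[.501,.1533,z]))
cv2.imwrite('pics/m2.png',np.hstack([w[:,80:480],cv2.resize(s[150:330,200:380],(400,420)[::1])])[:,:,::-1])
E
```

```text
time: 4.95
tool_pos: [0.5011, 0.1533, 0.2671]
ee_rot: [3.142, 0.0, 0.305]
wrist_force: [0.4, 0.0, -0.1]
width: 0.061
finger_force: 0.0
[278.22680765 177.81419026] [275.56101097 269.35122223]
[278.33561262 200.7804681 ] [276.95259516 199.59257542]
```

View pics/m2.png

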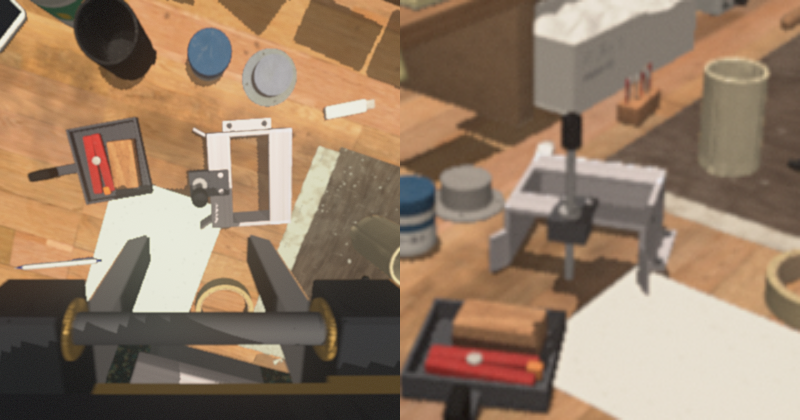

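The rod still stands undisturbed in the guide, with the knob at wrist pixel (280,197) as predicted. I'll descend again and allow the fingers enough time to close.

```bash
python3 -m pendant '[[0,0,0,0,0,0,1],[0,0,0,0,0,0,1],[0,0,-3.5,0,0,0,1],[0,0,-3.5,0,0,0,1],[0,0,-3.5,0,0,0,1],[0,0,-3,0,0,0,1],[0,0,-0.2,0,0,0,1],[0,0,0,0,0,0,0]]'
for i in 1 2; do python3 -m pendant '[[0,0,0,0,0,0,0],[0,0,0,0,0,0,0],[0,0,0,0,0,0,0],[0,0,0,0,0,0,0],[0,0,0,0,0,0,0],[0,0,0,0,0,0,0],[0,0,0,0,0,0,0],[0,0,0,0,0,0,0]]'; done
```

```text
time: 5.85
tool_pos: [0.5008, 0.1533, 0.13]
ee_rot: [-3.142, 0.001, 0.305]
wrist_force: [-0.4, 0.0, 0.7]
width: 0.0888
finger_force: 0.0
time: 6.65
tool_pos: [0.501, 0.1533, 0.13]
ee_rot: [3.142, 0.0, 0.305]
wrist_force: [-0.0, 0.3, 0.4]
width: 0.0256
finger_force: 0.0
time: 7.45
tool_pos: [0.501, 0.1533, 0.1301]
ee_rot: [3.142, 0.0, 0.305]
wrist_force: [0.1, 0.1, -0.4]
width: 0.0169
finger_force: 30.0
```

```bash
python3 -m pendant '[[0,0,0.5,0,0,0,0],[0,0,1.5,0,0,0,0],[0,0,2,0,0,0,0],[0,0,2,0,0,0,0],[0,0,2,0,0,0,0],[0,0,2,0,0,0,0],[0,0,2,0,0,0,0],[0,0,1,0,0,0,0]]'
python3 -m pendant '[[0,-1,0,0,0,0,0],[0,-2.5,0,0,0,0,0],[0,-3,0,0,0,0,0],[0,-3,0,0,0,0,0],[0,-3,0,0,0,0,0],[0,-3,0,0,0,0,0],[0,-3,0,0,0,0,0],[0,-3,0,0,0,0,0]]'
python3 -m pendant '[[-0.2,-3,0,0,0,0,0],[-0.2,-2.4,0,0,0,0,0],[-0.2,-1.5,0,0,0,0,0],[0,-0.6,0,0,0,0,0],[0,0,0,0,0,0,0],[0,0,0,0,0,0,0]]'
python3 - <<'E'
from h import *
w=snap('wrist','w3.png');s=snap('scene','s3.png')
cv2.imwrite('pics/m3.png',np.hstack([w[:,80:480],cv2.resize(s[80:260,260:440],(400,420))])[:,:,::-1])
E
```

```text
time: 8.25
tool_pos: [0.5019, 0.1535, 0.2638]
ee_rot: [3.141, -0.005, 0.305]
wrist_force: [-0.7, -0.1, -0.2]
width: 0.0171
finger_force: 30.0
time: 9.05
tool_pos: [0.5001, -0.0634, 0.2589]
ee_rot: [-3.141, 0.002, 0.304]
wrist_force: [0.0, -0.4, -0.4]
width: 0.017
finger_force: 30.0
time: 9.65
tool_pos: [0.4951, -0.1359, 0.26]
ee_rot: [-3.141, -0.0, 0.306]
wrist_force: [0.5, 0.9, -0.9]
width: 0.0164
finger_force: 30.0
```

View pics/m3.png

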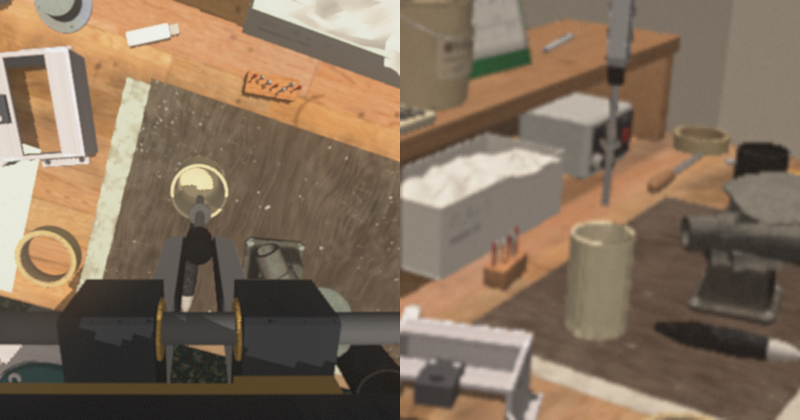

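The rod hangs above the cup with its foot at composite pixel (607,203), just above the rim at (602,245). I'll check its foot against a vertical rod.

Run:
```python
from h import *
f=lambda p:((p[0]-260)*400/180+400,(p[1]-80)*420/180)
for z in(.134,.282): print(f(pix('scene',[.495,-.136,z])))
print('wrist foot',pix('wrist',[.495,-.136,.134])-[80,0],'rim',pix('wrist',[.495,-.136,.105])-[80,0])
```

```text
(np.float64(604.6691172554108), np.float64(205.4256800769352))
(np.float64(617.7647509149142), np.float64(54.24301687841224))
wrist foot [198.56296048 198.57100534] rim [198.52371228 192.92979727]
```

Aligned to within 2 mm. I'll lower the rod.

```bash
python3 -m pendant '[[0,0,-1,0,0,0,0],[0,0,-2,0,0,0,0],[0,0,-2,0,0,0,0],[0,0,-2,0,0,0,0],[0,0,-2,0,0,0,0],[0,0,-1.5,0,0,0,0],[0,0,-1,0,0,0,0],[0,0,-0.5,0,0,0,0]]'
python3 -m pendant '[[0,0,-0.3,0,0,0,0],[0,0,-0.2,0,0,0,0],[0,0,0,0,0,0,0]]'
```

```text
time: 10.55
tool_pos: [0.4946, -0.1362, 0.1389]
ee_rot: [-3.141, 0.001, 0.305]
wrist_force: [0.1, -0.4, -0.6]
width: 0.0166
finger_force: 30.0
time: 10.85
tool_pos: [0.4954, -0.1368, 0.1356]
ee_rot: [3.141, -0.001, 0.305]
wrist_force: [-0.9, 0.4, -0.8]
width: 0.0168
finger_force: 30.0
```

```bash
python3 -m pendant '[[0,0,-0.2,0,0,0,0],[0,0,0,0,0,0,0]]'; python3 -m pendant '[[0,0,-0.15,0,0,0,0],[0,0,0,0,0,0,0]]'
```

```text
time: 11.05
tool_pos: [0.4952, -0.1368, 0.1333]
ee_rot: [3.141, -0.0, 0.305]
wrist_force: [-0.5, 0.1, 0.2]
width: 0.0168
finger_force: 30.0
time: 11.25
tool_pos: [0.4956, -0.1369, 0.1325]
ee_rot: [3.14, -0.001, 0.305]
wrist_force: [-0.6, -0.1, 1.9]
width: 0.0171
finger_force: 30.0
```

```bash
for i in 1 2; do python3 -m pendant '[[0,0,0,0,0,0,1],[0,0,0,0,0,0,1],[0,0,0,0,0,0,1],[0,0,0,0,0,0,1],[0,0,0,0,0,0,1],[0,0,0,0,0,0,1],[0,0,0,0,0,0,1],[0,0,0,0,0,0,1]]'; done
python3 -m pendant '[[0,0,0,0,0,0,1],[0,0,0,0,0,0,1],[0,0,1,0,0,0,1],[0,0,2,0,0,0,1],[0,0,3,0,0,0,1],[0,0,4,0,0,0,1],[0,0,3,0,0,0,1],[0,0,0,0,0,0,1]]'
python3 - <<'E'
from h import *
w=snap('wrist','w4.png');s=snap('scene','s4.png')
cv2.imwrite('pics/m4.png',np.hstack([w[:,80:480],cv2.resize(s[80:260,260:440],(400,420))])[:,:,::-1])
E
```

```text
time: 12.05
tool_pos: [0.495, -0.1367, 0.1316]
ee_rot: [3.142, 0.0, 0.305]
wrist_force: [0.5, -0.3, 0.5]
width: 0.0775
finger_force: 0.0
time: 12.85
tool_pos: [0.4951, -0.1367, 0.1316]
ee_rot: [3.142, 0.0, 0.305]
wrist_force: [0.1, 0.1, -0.1]
width: 0.0939
finger_force: 0.0
time: 13.65
tool_pos: [0.4972, -0.1375, 0.2683]
ee_rot: [3.134, -0.009, 0.305]
wrist_force: [0.5, -0.4, 0.4]
width: 0.094
finger_force: 0.0
```

View pics/m4.png

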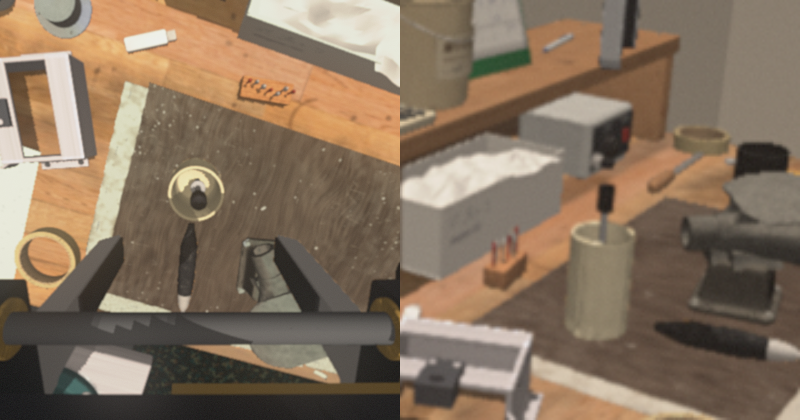

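The rod stands nearly upright in the cup at wrist crop pixel (198,198). Next I'll check clearances for the tray grasp.

Run:
```python
from h import *
print('black',at('top',(200,168),.109),'jar',at('top',(245,160),.054))
print('laptop base corner',at('top',(129,217),.01),'tri bottom',tri(('top',(129,217)),('scene',(135,347))),'tri top',tri(('top',(97,183)),('scene',(92,188))))
g=np.array([.4407,.3648]);a=np.radians(-60.8);ux=np.array([np.cos(a),np.sin(a)]);uy=np.array([-ux[1],ux[0]])
print('grasp',g-.006*ux); 
for sx in(-1,1):
  for sy in(-1,1): print('body corner',g-.006*ux+sx*.0375*ux+sy*.0885*uy)
```

```text
black [0.62554243 0.28850206 0.109     ] jar [0.65677125 0.18783384 0.054     ]
laptop base corner [0.52124135 0.47624435 0.01      ] tri bottom [0.51999747 0.47226758 0.02543374] tri top [0.56346854 0.47265478 0.26015962]
grasp [0.43777284 0.37003753]
body corner [0.3422245  0.35959653]
body corner [0.49673171 0.44594769]
body corner [0.37881398 0.29412737]
body corner [0.53332118 0.38047853]
```

```bash
python3 -m pendant '[[0,2,0,0,0,8.5,1],[0,4,0,0,0,8.5,1],[-0.5,4,0,0,0,8.5,1],[-0.5,4,0,0,0,8.5,1],[-0.5,4,0,0,0,8.5,1],[-0.5,4,0,0,0,8.5,1],[-0.5,4,0,0,0,8.5,1],[-0.5,4,0,0,0,8.5,1]]'
python3 -m pendant '[[-0.5,4,0,0,0,8.5,1],[-0.5,4,0,0,0,8.5,1],[-0.5,4,0,0,0,8.5,1],[-0.5,4,0,0,0,8.2,1],[-0.5,3,0,0,0,0,1],[0,1.5,0,0,0,0,1],[0,0,0,0,0,0,1],[0,0,0,0,0,0,1]]'
python3 - <<'E'
from h import *
o=robot.get_obs();print(o['tool_pos'],o['ee_rot'])
w=snap('wrist','w5.png')
g=np.array([.4407,.3648]);a=np.radians(-60.8);ux=np.array([np.cos(a),np.sin(a)])
for d in(-.016,.016): print(pix('wrist',[*(g+d*ux),.042]))
E
```

```text
time: 14.55
tool_pos: [0.4636, 0.1647, 0.2593]
ee_rot: [-3.138, 0.001, 1.498]
wrist_force: [-0.0, -1.0, 1.0]
width: 0.094
finger_force: 0.0
time: 15.35
tool_pos: [0.4402, 0.3672, 0.2606]
ee_rot: [-3.14, 0.001, 2.079]
wrist_force: [0.1, -0.3, 0.7]
width: 0.0942
finger_force: 0.0
[0.44016133 0.3672442  0.26061818] [-3.13959955e+00  1.10245098e-03  2.07903007e+00]
[277.97204766 172.21714223]
[278.03153914 195.35500561]
```

View pics/w5.png

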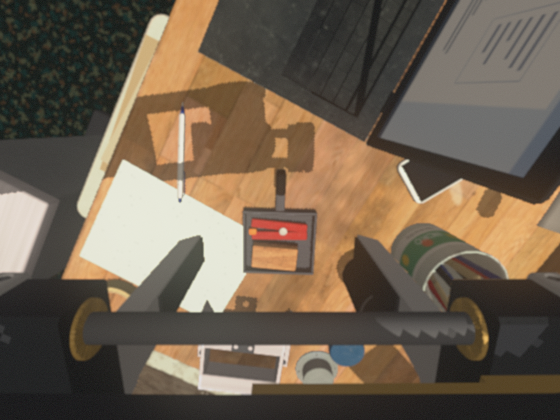

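The tray grip is centred between the fingers at (281,183), with the tray square to the gripper. I'll lower and close.

```bash
python3 -m pendant '[[0,0.2,-3,0,0,0,1],[0,0.2,-4,0,0,0,1],[0,0,-4,0,0,0,1],[0,0,-4,0,0,0,1],[0,0,-4,0,0,0,1],[0,0,-3,0,0,0,1],[0,0,-1.6,0,0,0,1],[0,0,0,0,0,0,1]]'
for i in 1 2; do python3 -m pendant '[[0,0,0,0,0,0,0],[0,0,0,0,0,0,0],[0,0,0,0,0,0,0],[0,0,0,0,0,0,0],[0,0,0,0,0,0,0],[0,0,0,0,0,0,0],[0,0,0,0,0,0,0],[0,0,0,0,0,0,0]]'; done
python3 -m pendant '[[0,0,0,0,0,0,0],[0,0,0,0,0,0,0]]'
```

```text
time: 16.2
tool_pos: [0.4386, 0.3692, 0.0225]
ee_rot: [-3.135, 0.001, 2.077]
wrist_force: [-0.5, -0.5, -0.5]
width: 0.0937
finger_force: 0.0
time: 17.0
tool_pos: [0.44, 0.3723, 0.0255]
ee_rot: [-3.142, 0.0, 2.08]
wrist_force: [-0.6, 0.4, 0.0]
width: 0.0332
finger_force: 0.0
time: 17.8
tool_pos: [0.4401, 0.3723, 0.0255]
ee_rot: [3.142, -0.0, 2.08]
wrist_force: [0.2, 0.4, 0.7]
width: 0.0131
finger_force: 30.0
time: 18.0
tool_pos: [0.4401, 0.3723, 0.0256]
ee_rot: [3.141, 0.0, 2.08]
wrist_force: [-0.6, 1.1, -1.1]
width: 0.0133
finger_force: 30.0
```

```bash
python3 -m pendant '[[0,-0.4,0,0,0,-0.7,0],[0,-0.8,0,0,0,-1.2,0],[0,-1,0,0,0,-1.3,0],[0,-1,0,0,0,-1.3,0],[-0.1,-1,0,0,0,-1.3,0],[0,-0.9,0,0,0,-1.3,0],[0,-0.6,0,0,0,-0.9,0],[0,0,0,0,0,0,0]]'
python3 -m pendant '[[0,0,0,0,0,0,0],[0,0,0,0,0,0,0]]'
python3 - <<'E'
from h import *
o=robot.get_obs();p=o['tool_pos'];print(np.degrees(o['ee_rot'][2]))
a=robot.get_obs()['ee_rot'][2]-np.pi
u=np.array([np.cos(a+np.pi/2),np.sin(a+np.pi/2)])
s=snap('scene','s6.png');t=snap('top','t6.png')
A=cv2.resize(t[165:275,180:330],(460,337),interpolation=3);B=cv2.resize(s[170:310,210:350],(337,337),interpolation=3)
cv2.imwrite('pics/m6.png',np.hstack([A,B])[:,:,::-1])
E
```

```text
time: 18.8
tool_pos: [0.4392, 0.3134, 0.0255]
ee_rot: [-3.141, 0.002, 1.938]
wrist_force: [1.2, -1.2, -1.5]
width: 0.0131
finger_force: 30.1
time: 19.0
tool_pos: [0.4394, 0.3143, 0.0255]
ee_rot: [-3.141, 0.002, 1.94]
wrist_force: [1.9, -1.8, -1.5]
width: 0.0134
finger_force: 30.0
111.1502950654294
```

View pics/m6.png

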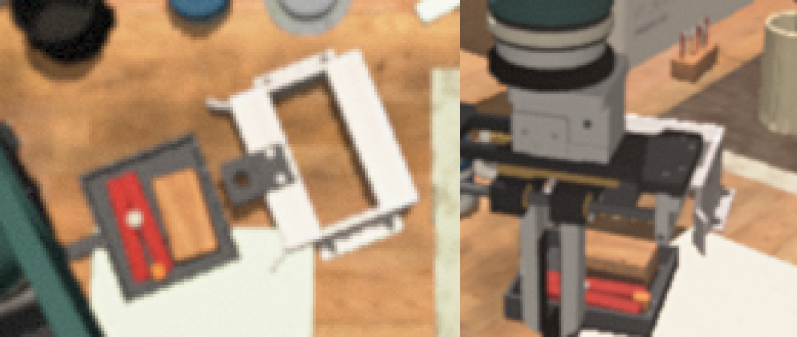

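The tray corners are at (82,178), (200,135), (240,260) and (126,298), with the load in place and the guide hole empty at (241,182). I'll compute the alignment.

Run:
```python
from h import *
k=460/150
T=lambda c:(180+(c[0]+.5)/k-.5,165+(c[1]+.5)/k-.5)
t=np.array([at('top',T(c),.02)[:2] for c in[(82,178),(200,135),(240,260),(126,298)]])
r=np.array([at('top',T(c),.056)[:2] for c in[(231,98),(358,50),(416,195),(293,252)]])
def ang(q):
    v=(q[1]-q[0])+(q[2]-q[3]); w=(q[0]-q[3])+(q[1]-q[2]); return np.degrees([np.arctan2(v[1],v[0]),np.arctan2(-w[0],w[1])])
c,tc=r.mean(0),t.mean(0);g=at('top',T((241,182)),.064)[:2]
print(tc,ang(t),c,ang(r),g)
p=np.array(robot.get_obs()['tool_pos'])[:2]
for a in(-67.5,-68.5,-69.2):
    x=np.array([np.cos(np.radians(a)),np.sin(np.radians(a))]);y=np.array([-x[1],x[0]])
    f=lambda q:((q-c)@x,(q-c)@y)
    print(a,'tray',f(tc),'tcp',f(p),'guide',f(g))
```

```text
[0.47536978 0.21841218] [-70.47086247 -70.29119928] [0.52725961 0.08935775] [-66.93411037 -68.15700544] [0.49982784 0.15396129]
-67.5 tray (np.float64(-0.1390881306948129), np.float64(0.0014470420319376749)) tcp (np.float64(-0.24190446052016779), np.float64(0.005015079533515955)) guide (np.float64(-0.07018358073573805), np.float64(-0.0006209462431573563))
-68.5 tray (np.float64(-0.13909220126449282), np.float64(-0.0009806009470605878)) tcp (np.float64(-0.24195514250547423), np.float64(0.0007925007486221345)) guide (np.float64(-0.0701620544302389), np.float64(-0.0018457240462609107))
-69.2 tray (np.float64(-0.1390698407636947), np.float64(-0.0026798173035036455)) tcp (np.float64(-0.2419467672933415), np.float64(-0.002163524574059594)) guide (np.float64(-0.07013426900007859), np.float64(-0.0027027561768255214))
```

```bash
python3 -m pendant '[[0.15,-0.4,0,0,0,0.5,0],[0.3,-0.75,0,0,0,0,0],[0.37,-0.93,0,0,0,0,0],[0.37,-0.93,0,0,0,0,0],[0.37,-0.93,0,0,0,0,0],[0.3,-0.75,0,0,0,0,0],[0.2,-0.5,0,0,0,0,0],[0,0,0,0,0,0,0]]'
```

```text
time: 19.9
tool_pos: [0.4602, 0.2617, 0.0255]
ee_rot: [-3.141, 0.002, 1.948]
wrist_force: [0.6, -0.6, -0.8]
width: 0.0133
finger_force: 29.9
```

```bash
python3 -m pendant '[[0.18,-0.46,0,0,0,0,0],[0.3,-0.75,0,0,0,0,0],[0.3,-0.75,0,0,0,0,0],[0.3,-0.75,0,0,0,0,0],[0.2,-0.5,0,0,0,0,0],[0.2,-0.5,0,0,0,0,0],[0,0,0,0,0,0,0]]'
```

```text
time: 20.6
tool_pos: [0.475, 0.225, 0.0255]
ee_rot: [-3.142, 0.002, 1.948]
wrist_force: [0.4, -0.2, -2.0]
width: 0.013
finger_force: 29.9
```

```bash
python3 -m pendant '[[0.15,-0.37,0,0,0,0,0],[0.22,-0.56,0,0,0,0,0],[0.22,-0.56,0,0,0,0,0],[0.22,-0.56,0,0,0,0,0],[0.19,-0.46,0,0,0,0,0],[0.11,-0.28,0,0,0,0,0],[0,0,0,0,0,0,0],[0,0,0,0,0,0,0]]'
```

```text
time: 21.4
tool_pos: [0.4859, 0.1975, 0.0256]
ee_rot: [3.142, 0.002, 1.949]
wrist_force: [0.8, -1.1, -2.5]
width: 0.0132
finger_force: 29.9
```

```bash
python3 -m pendant '[[0.07,-0.19,0,0,0,0,0],[0.07,-0.19,0,0,0,0,0],[0.07,-0.19,0,0,0,0,0],[0.07,-0.19,0,0,0,0,0],[0,0,0,0,0,0,0]]'; python3 -m pendant '[[0.07,-0.19,0,0,0,0,0],[0.04,-0.09,0,0,0,0,0],[0,0,0,0,0,0,0]]'
```

```text
time: 21.9
tool_pos: [0.4884, 0.1906, 0.0256]
ee_rot: [3.142, 0.0, 1.949]
wrist_force: [-1.2, 1.5, -1.6]
width: 0.013
finger_force: 29.9
time: 22.2
tool_pos: [0.4895, 0.1878, 0.0256]
ee_rot: [3.141, 0.0, 1.949]
wrist_force: [-1.6, 2.7, -1.3]
width: 0.0133
finger_force: 29.9
```

```bash
python3 -m pendant '[[0.04,-0.09,0,0,0,0,0],[0.04,-0.09,0,0,0,0,0],[0,0,0,0,0,0,0]]'
```

```text
time: 22.5
tool_pos: [0.4903, 0.1861, 0.0256]
ee_rot: [3.142, 0.0, 1.949]
wrist_force: [-0.4, 2.8, -1.0]
width: 0.0131
finger_force: 29.9
```

```bash
python3 -m pendant '[[0.04,-0.09,0,0,0,0,0],[0.04,-0.09,0,0,0,0,0],[0,0,0,0,0,0,0]]';python3 -m pendant '[[0.04,-0.09,0,0,0,0,0],[0.04,-0.09,0,0,0,0,0],[0,0,0,0,0,0,0]]'
```

```text
time: 22.8
tool_pos: [0.4902, 0.1854, 0.0256]
ee_rot: [-3.141, -0.003, 1.949]
wrist_force: [-3.6, 4.5, -1.2]
width: 0.013
finger_force: 29.9
time: 23.1
tool_pos: [0.49, 0.1851, 0.0255]
ee_rot: [-3.14, -0.006, 1.949]
wrist_force: [-6.0, 8.4, 0.0]
width: 0.0131
finger_force: 29.9
```

```bash
python3 -m pendant '[[0,0,0,0,0,0,0.5],[0,0,0,0,0,0,0.5],[0,0,0,0,0,0,0.5],[0,0,0,0,0,0,0.5],[0,0,0,0,0,0,0.5],[0,0,0,0,0,0,0.5],[0,0,0,0,0,0,0.5],[0,0,0,0,0,0,0.5]]'
python3 -m pendant '[[-0.2,0.5,0,0,0,0,0.5],[0,0,1,0,0,0,0.5],[0,0,3,0,0,0,0.5],[0,0,4,0,0,0,0.5],[0,0,4,0,0,0,0.5],[-1,2,4,0,0,0,0.5],[-4,0,4,0,0,0,0.5],[-4,0,0,0,0,0,0.5]]'
python3 -m pendant '[[-4,0,0,0,0,0,0.5],[-2,0,0,0,0,0,0.5],[0,0,0,0,0,0,0.5]]'
python3 - <<'E'
from h import *
s=snap('scene','s7.png');t=snap('top','t7.png')
A=cv2.resize(t[165:275,210:400],(570,330),interpolation=3);B=cv2.resize(s[160:310,210:310],(220,330),interpolation=3)
cv2.imwrite('pics/m7.png',np.hstack([A,B])[:,:,::-1])
E
```

```text
time: 23.9
tool_pos: [0.4919, 0.1826, 0.0256]
ee_rot: [3.141, 0.0, 1.949]
wrist_force: [0.2, -0.8, -0.1]
width: 0.0468
finger_force: 0.0
time: 24.7
tool_pos: [0.4066, 0.209, 0.2279]
ee_rot: [3.13, 0.0, 1.949]
wrist_force: [0.0, 0.2, 0.4]
width: 0.0471
finger_force: 0.0
time: 25.0
tool_pos: [0.3429, 0.208, 0.2227]
ee_rot: [3.138, -0.0, 1.951]
wrist_force: [0.0, -0.3, 0.2]
width: 0.047
finger_force: 0.0
```

View pics/m7.png

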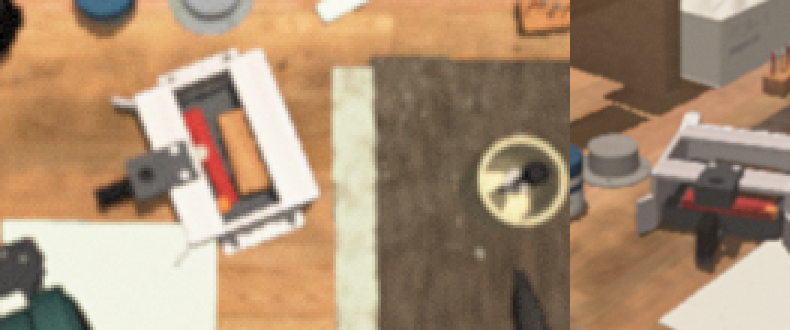

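The tray is in the rack, with its grip back end at about (98,193), and the load is inside. The rod is in the cup. I'll verify the depth numerically.

Run:
```python
from h import *
T=lambda c:(210+(c[0]+.5)/3-.5,165+(c[1]+.5)/3-.5)
x=np.array([np.cos(np.radians(-68.3)),np.sin(np.radians(-68.3))]);y=np.array([-x[1],x[0]])
c=np.array([.5268,.0897]);g=at('top',T((143,178)),.064)[:2]
for z in(.02,.042):
  p=at('top',T((98,193)),z)[:2]
  print('grip back rel rack (expect -.112,0)',(p-c)@x,(p-c)@y,' rel guide (expect -.044)',(p-g)@x)
```

```text
grip back rel rack (expect -.112,0) -0.11043042448291683 0.005972237075823634  rel guide (expect -.044) -0.03873675735588682
grip back rel rack (expect -.112,0) -0.10974084673482977 0.003719414379494825  rel guide (expect -.044) -0.03804717960779976
```

```bash
python3 -c "
from bench import robot
print(robot.close_job())"
```

```text
the job is handed in; nothing more can be done
None
```

I've handed the job in at about 25 s; no verdict came back. The rod is in the cup knob up, and the tray, with the block and clamp in it, is up against the rack's back stop, judging by the last camera check and the rise in push force. The first grab at the rod missed, but moved nothing.

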